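# Find the heavy side of a rotor on the balancing stand

### The arm

A 6-joint arm with a two-finger parallel gripper is mounted at the origin on the work surface. World frame = base frame: x ahead of the robot, y to its left, z up, the work surface at z = 0. Lengths are in mm, angles in rad, forces in N, time in s.
With the tool pointing down it reaches from about 350 to 775 mm from the base axis. Payload 7.3 kg.
Tool frame: the origin (TCP) lies at the very end of the fingers, on their centre line; the grasp point (between the pads) lies 19 mm behind it; z points along the fingers, y is the line along which they close (so a half turn about z gives the same grasp; the last joint's range is limited). The gripper opens to 92 mm and grips with 3 to 60 N. Pads are 19 mm wide; open, the fingers measure 130 mm over their backs; the gripper's body (75 mm by 190 mm) begins 47 mm behind the grasp point.
Start: joints at [1.055, 0.342, 1.524, -0, 1.275, -0.146], TCP at [189.737, 489.535, 226.741] pointing down, gripper open.
Joint ranges: [-2.53, 2.53], [-0.77, 2.02], [0.04, 2.7], [-1, 4.14], [0.28, 2.66], [-3.11, 3.11]. Speed limits (rad/s): [2.57, 2.57, 3.14, 3.14, 3.14, 3.14].

### API

Orientations are given as [roll, pitch, yaw] about the fixed x, y, z axes, in that order (R = Rz(yaw) Ry(pitch) Rx(roll)).
In Python, from plant import get_obs, vision, workorder gives the robot as it stands.
- The arm moves only by the shell command python3 -m pendant 'ROWS' [OPENING]. ROWS is a JSON object of lists of equal length, an entry for each row: "dp": the shift along the tool's x, y, z in m, a list of three; "rotation": the turn, a rotation vector about the tool's x, y, z in rad, a list of three. A call has 1 to 8 rows; each row is the pose to reach, as a shift and turn from the pose commanded when the call began, along the tool's axes at that moment; what a row does not reach only later rows make up. A row lasts 1/8 s, in which the tool goes at most 62.5 mm and 10.7 degrees, less where a joint would pass 70% of its speed; a pose out of reach is approached as far as the arm can. A call with a gripper value outside its range is refused whole. OPENING is the finger opening in m, from 0 to 0.0918, set as the call begins (- or left out, the last holds). The fingers move at their own pace and stop on an object; the grip force is fixed at half the most. Time passes only in rows, so rows that repeat a pose let the fingers close. It gives the time, the measured TCP pose, the force, the opening and the grip force at its end, in the units of the state.
- get_obs(): the state, without advancing time (a new reading comes with each control period).
- vision.capture(name): name is "scene" or "top" or "wrist"; returns a dict with "pixels" (400x640x3 uint8, red, green, blue), "vfov" (degrees; the focal length in pixels is half the picture's height over the tangent of half this angle, whatever the lens; pixels are square), "cx", "cy" (the principal point, pixels), "pose" (4x4, takes a point from camera to world coordinates); the wrist camera has in their place "T_tool_cam" (4x4, takes a point from camera to tool coordinates, whose origin is the TCP and whose axes are the flange's). Camera axes: x right, y up, looking along -z (the intrinsics and any distortion apply to the point x, -y, -z); pixel columns grow to the right and rows downward; lengths in mm; the calibration is good to about 2 mm. A picture is of the moment at which its call begins: read the wrist's pose just before it. There is no depth.
- workorder.close_job(): hands the job in; it is judged then, once.
The state is a dict: "time": time; "joint_positions": joint angles; "dq": joint speeds; "tau": joint torques, N m; "tool_pos": TCP position; "tcp_rot": TCP orientation; "contact_force": force on the tool from outside, world axes, zero at the start; "moment": the same for the moment, N m; "grip_width": finger opening in mm; "finger_force": force on a finger pad.
Only numpy, scipy, OpenCV 4.12 (cv2) and the standard library are available. Lean on these libraries where they do the work, as an engineer would, in place of code of your own. Each camera call takes 0.05 s, during which the arm holds its last target. There are 200 camera calls.

### The job

Before this small lab rotor can be balanced, its bearing wants a shot of oil: press the red plunger of the oiler down to its stop and let it come back up. Then turn the rotor by hand, at least a sixth of a turn, to feel where its hidden heavy side is, bring that heavy side straight down, and finish while still gripping the rotor there. Leave the other things on the table where they are.

Things in the scene. Friction and masses are not known exactly. Their poses are not given: they have to be found in the camera images.
- stand: grey balancing stand fixed to the table; origin on the table under the rotor, z up, y along the level axle, x square to it. Base plate 150 mm in x, 16 mm high, from y = -200 to +70 mm; two posts, 34 mm wide in x, 14 mm thick, centred at y = -45 and +45 mm, 142 mm high (bearings to 155 mm); the oiler stands on the plate at y = -150 mm
- axle (a point): centre of the rotor, on the axle, 140 mm above the table, axes as the stand's. The rotor is a closed blue drum with aluminium faces, 150 mm across and 28 mm thick along the axle, centred here, that turns without end. Six round pegs, 10 mm thick, stand out radially from its rim every 60 degrees, in the drum's mid plane, from radius 75 to 103 mm: push them to turn the rotor, or pinch one or the rim
- rotor (a joint): angle of the rotor: 0 with the white peg on top, growing as the top moves to the stand's +x. A 0.7 kg slug is hidden inside 48 mm off the axle, anywhere. Bearing drag is a steady 0.47 N m both ways, the slug's pull at most 0.33 N m (+-12%), so the rotor stays where left, but turns more easily with the heavy side going down than up (1 to 9 N at radius 90 mm)
- white_peg_tip (a point): outer end of the white peg, 103 mm from the axle. After it, every 60 degrees in the sense of growing angle, come a red, a yellow and three black pegs. The colours do not tell where the heavy side is. A peg pushed fast runs on a little ahead of the fingers; pushed at about 20 mm/s it stays on them, and a force read just after stopping is then about 1 N (0.09 N m) short of that while moving
- plunger_top (a point): centre of the top face of the oiler's plunger, a flat red round head 32 mm across and 10 mm thick, which stands 136 mm above the table when up and is pressed straight down; the oiler's body below is an amber cylinder 34 mm across
- plunger (a joint): how far the plunger is pressed, in m: 0 is up, 0.012 is its stop; the spring pushes back with about 2 N at the top and 7 N at the stop
- slide_box: bystander: white carton 85 x 75 x 35 mm, origin under its centre
- oil_bottle: bystander: small amber bottle 36 mm across and 85 mm high, origin under its centre
- screwdriver: bystander: screwdriver with a yellow handle, 170 mm long, lying flat
- tape_roll: bystander: yellow roll of tape 68 mm across and 19 mm high, lying flat, origin under its centre
- petri_dish: bystander: clear closed dish 90 mm across and 14 mm high, origin under its centre
- weight_tray: bystander: grey tray 90 x 60 x 22 mm with small brass weights, origin under its centre

How it is judged:
By the outcome, as a careful person would: the job done as asked, in the order asked, and still so for the second after the job is handed in, while the arm keeps its last pose, push and grip.
It also fails if it takes over 72 s, if anything falls off the work surface, if the arm or the gripper's body presses on something with over 40 N, if the wrist force passes 120 N, or if a joint passes its speed limit or range.

## Working session

There is one attempt and no reset: what is moved stays moved. The work goes in short steps, Python scripts to look and compute and a shell command to move; the robot and the scene stay as the last step left them, time stands still between calls to the robot, and variables do not carry over. Pictures are saved under pics/ and viewed, at most 10 in all, crops included, and the job is handed in when it is done.

```bash
ls; mkdir -p pics
python3 - <<'E'
from plant import get_obs, vision
import cv2,numpy as np
o=get_obs(); print({k:np.round(v,3) for k,v in o.items()})
for n in("scene","top"):
    c=vision.capture(n); print(n,{k:(np.round(v,3).tolist() if k!="pixels" else 0) for k,v in c.items()})
    cv2.imwrite(f"pics/{n}0.png",cv2.cvtColor(c["pixels"],cv2.COLOR_RGB2BGR))
E
```

```text
pics
{'time': np.float64(0.0), 'joint_positions': array([ 1.055,  0.343,  1.525, -0.   ,  1.275, -0.146]), 'dq': array([ 0.001, -0.001, -0.   , -0.001, -0.   ,  0.003]), 'tau': array([ 1.0000e-03, -4.3124e+01, -2.4422e+01,  7.2000e-02,  5.6000e-02,
       -0.0000e+00]), 'tool_pos': array([189.522, 489.157, 226.028]), 'tcp_rot': array([-3.14 , -0.   ,  2.772]), 'contact_force': array([-0.093, -0.371, -0.208]), 'moment': array([-0.013, -0.015, -0.014]), 'finger_force': np.float64(0.0), 'grip_width': np.float64(91.879)}
scene {'pixels': 0, 'vfov': 55.262, 'cx': 319.797, 'cy': 200.374, 'pose': [[-0.636, -0.541, 0.551, 1048.772], [0.772, -0.457, 0.442, 472.403], [0.013, 0.706, 0.708, 864.592], [0.0, 0.0, 0.0, 1.0]]}
top {'pixels': 0, 'vfov': 55.584, 'cx': 320.307, 'cy': 201.787, 'pose': [[-0.021, 0.992, -0.121, 402.98], [-1.0, -0.021, 0.005, 33.116], [0.003, 0.121, 0.993, 1191.958], [0.0, 0.0, 0.0, 1.0]]}
```

View pics/scene0.png

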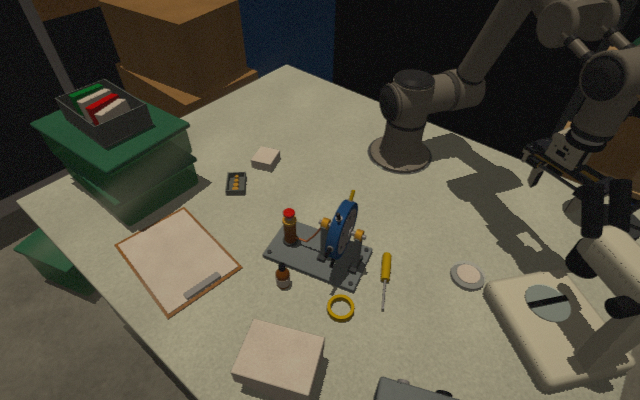

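View pics/top0.png

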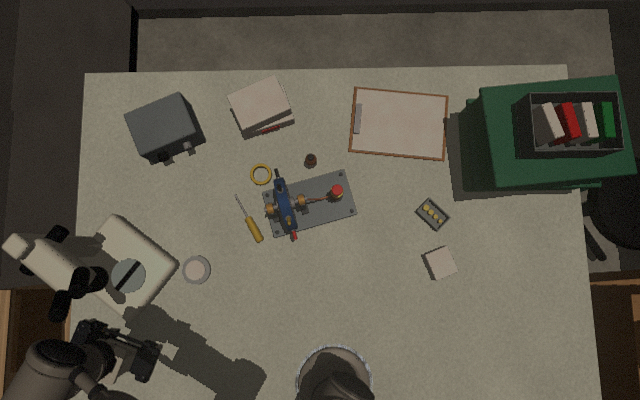

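```bash
cat > h.py <<'E'
import numpy as np, cv2
from plant import get_obs, vision
def ray(c,u,v,P=None):
    f=200/np.tan(np.radians(c["vfov"])/2); P=np.array(c["pose"]) if P is None else P
    d=P[:3,:3]@np.array([(u-c["cx"])/f,-(v-c["cy"])/f,-1]); return P[:3,3],d
def onz(c,u,v,z):
    o,d=ray(c,u,v); return o+d*(z-o[2])/d[2]
def proj(c,p):
    f=200/np.tan(np.radians(c["vfov"])/2); P=np.array(c["pose"]); q=P[:3,:3].T@(np.array(p)-P[:3,3])
    return np.array([c["cx"]-f*q[0]/q[2], c["cy"]+f*q[1]/q[2]])
def blob(c,lo,hi,box):
    h=cv2.cvtColor(c["pixels"],cv2.COLOR_RGB2HSV); m=cv2.inRange(h,lo,hi); z=np.zeros_like(m); x0,y0,x1,y1=box; z[y0:y1,x0:x1]=m[y0:y1,x0:x1]
    n,_,s,ce=cv2.connectedComponentsWithStats(z); return [(s[i,4],ce[i].round(1).tolist(),s[i,:4].tolist()) for i in range(1,n) if s[i,4]>5]
E
python3 - <<'E'
from h import *
t=vision.capture("top"); s=vision.capture("scene")
a=cv2.resize(t["pixels"][150:260,230:370],None,fx=5,fy=5,interpolation=2)
b=cv2.resize(s["pixels"][180:300,255:405],None,fx=5,fy=5,interpolation=2)
cv2.imwrite("pics/tc.png",a[:,:,::-1]); cv2.imwrite("pics/sc.png",b[:,:,::-1])
for c,bx in((t,(230,150,370,260)),(s,(255,180,405,300))):
    print("red",blob(c,(0,150,60),(6,255,255),bx)); print("red2",blob(c,(174,150,60),(180,255,255),bx))
    print("yel",blob(c,(22,150,60),(32,255,255),bx)); print("orange",blob(c,(8,120,60),(21,255,255),bx)); print("blue",blob(c,(100,120,30),(125,255,255),bx))
E
```

```text
red [(np.int32(88), [336.6, 189.5], [332, 185, 11, 10]), (np.int32(22), [294.1, 234.5], [292, 231, 5, 8])]
red2 []
yel [(np.int32(11), [251.9, 170.0], [250, 167, 4, 7]), (np.int32(18), [269.0, 175.3], [267, 170, 4, 11]), (np.int32(9), [264.0, 182.4], [261, 181, 6, 4])]
orange [(np.int32(38), [358.5, 151.4], [348, 150, 22, 4]), (np.int32(35), [311.4, 160.5], [306, 156, 10, 8]), (np.int32(47), [262.0, 166.7], [253, 164, 18, 9]), (np.int32(54), [256.7, 179.4], [250, 169, 19, 16]), (np.int32(6), [268.7, 176.8], [268, 175, 3, 4]), (np.int32(10), [331.6, 192.1], [331, 188, 3, 9]), (np.int32(59), [300.6, 199.3], [297, 195, 8, 10]), (np.int32(26), [318.8, 198.2], [308, 196, 20, 4]), (np.int32(62), [269.5, 208.2], [266, 204, 8, 10]), (np.int32(177), [253.9, 229.5], [245, 217, 18, 26]), (np.int32(22), [288.5, 220.4], [287, 217, 4, 8])]
blue [(np.int32(48), [283.2, 202.2], [278, 196, 11, 13])]
red [(np.int32(92), [288.5, 212.6], [283, 208, 12, 10])]
red2 []
yel [(np.int32(36), [351.7, 194.7], [349, 190, 6, 11]), (np.int32(235), [385.7, 266.4], [381, 252, 10, 30]), (np.int32(86), [340.0, 297.1], [330, 294, 21, 6])]
orange [(np.int32(104), [289.0, 221.3], [282, 214, 14, 13]), (np.int32(75), [324.9, 222.5], [321, 217, 10, 13]), (np.int32(43), [308.1, 236.8], [296, 229, 24, 13]), (np.int32(80), [358.5, 234.1], [354, 229, 10, 12]), (np.int32(95), [281.9, 273.7], [276, 268, 13, 11])]
blue [(np.int32(575), [338.4, 226.5], [326, 200, 31, 59])]
```

View pics/tc.png

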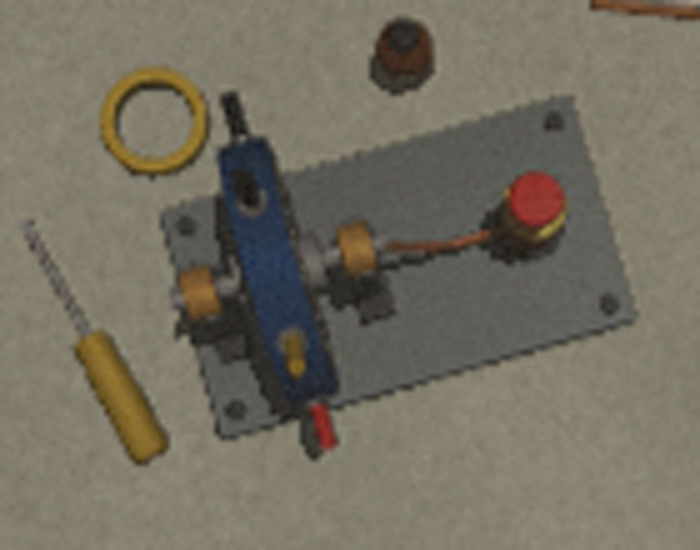

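View pics/sc.png

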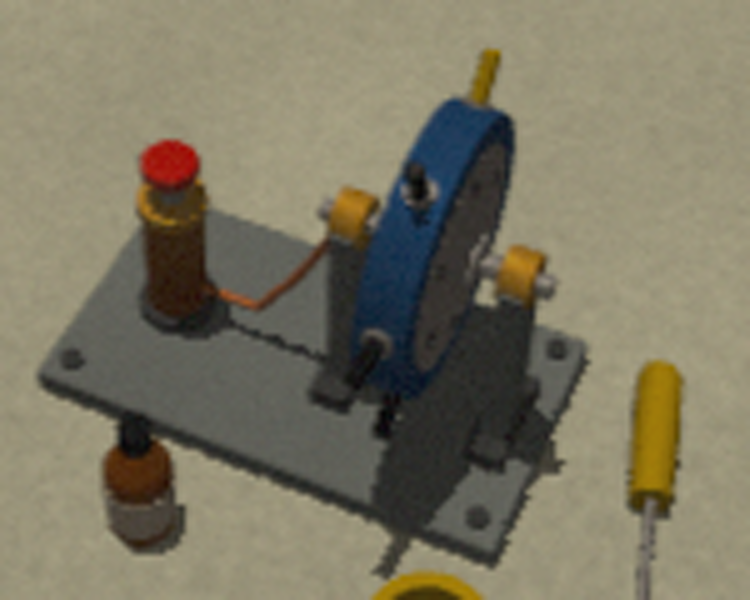

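```bash
cat >> h.py <<'E'
def tri(c1,p1,c2,p2):
    o1,d1=ray(c1,*p1);o2,d2=ray(c2,*p2); A=np.c_[d1,-d2]; k=np.linalg.lstsq(A,o2-o1,rcond=None)[0]
    a=o1+k[0]*d1;b=o2+k[1]*d2; return (a+b)/2, np.linalg.norm(a-b)
E
python3 - <<'E'
from h import *
t=vision.capture("top"); s=vision.capture("scene")
pl,e=tri(t,(336.6,189.5),s,(288.5,212.6)); print("plunger",pl,e, onz(t,336.6,189.5,133), onz(s,288.5,211.5,136))
b1,e1=tri(t,(269.5,208.2),s,(358.5,234.1)); b2,e2=tri(t,(300.6,199.3),s,(324.9,222.5)); print("bearing",b1,e1,b2,e2)
# plate corners (top), z=16
cs=[(230+160/5,150+210/5),(230+573/5,150+97/5),(230+635/5,150+318/5),(230+222/5,150+438/5)]
for q in cs: print(onz(t,*q,16)[:2].round(1))
cs2=[(255+40/5,180+375/5),(255+490/5,180+560/5),(255+585/5,180+345/5)]
for q in cs2: print("s",onz(s,*q,16)[:2].round(1))
y,ey=tri(t,(230+296/5,150+370/5),s,(255+489/5,180+55/5)); print("yellow tip",y,ey)
E
```

```text
plunger [565.83781987 -19.53983424 131.49112158] 0.056237633027715214 [565.58861806 -19.44262234 133.        ] [565.92881121 -19.21616761 136.        ]
bearing [515.56120009 168.69110177 142.79563366] 0.3900800450604085 [538.87108338  81.72251044 142.60164181] 0.9517881408599085
[580.5 208.5]
[647.1 -52.2]
[506.4 -86.7]
[437.5 170.6]
s [651.7 -42.3]
s [587.  215.2]
s [441.9 175.4]
yellow tip [465.83569409 108.73500513 215.97519815] 0.5446606320157519
```

```bash
python3 -m pendant '{"dp":[[0,0,-0.06],[-0.04,-0.025,-0.1],[-0.535,-0.339,-0.1],[-0.535,-0.339,-0.1],[-0.535,-0.339,-0.1],[-0.535,-0.339,-0.1],[-0.535,-0.339,-0.1],[-0.535,-0.339,-0.1]],"rotation":[[0,0,0],[0,0,0.15],[0,0,0.3],[0,0,0.45],[0,0,0.6],[0,0,0.75],[0,0,0.9],[0,0,0.939]]}' 0
python3 -c "
from plant import get_obs;o=get_obs();print(o['joint_positions'].round(3),o['tool_pos'],o['tcp_rot'])"
```

```text
time: 1.3
tool_pos: [441.5, 148.2, 326.9]
tcp_rot: [3.141, -0.0, 1.83]
contact_force: [0.8, 1.7, -0.7]
grip_width: 16.2
finger_force: 0.0
[ 0.159  0.168  1.484  0.     1.489 -0.101] [441.52977137 148.20043297 326.92204593] [ 3.14086407e+00 -2.15283002e-04  1.83019389e+00]
```

```bash
python3 -m pendant '{"dp":[[-0.06,0.024,0],[-0.12,0.047,0],[-0.16,0.063,0.02],[-0.194,0.077,0.05],[-0.194,0.077,0.1],[-0.194,0.077,0.15],[-0.194,0.077,0.16],[-0.194,0.077,0.16]],"rotation":[[0,0,0],[0,0,0],[0,0,0],[0,0,0],[0,0,0],[0,0,0],[0,0,0],[0,0,0]]}' 0
python3 -c "
from h import *
o=get_obs();print(o['joint_positions'].round(3),o['tool_pos'],o['tcp_rot'],o['contact_force'])
s=vision.capture('scene');t=vision.capture('top')
cv2.imwrite('pics/p1.png',np.hstack([cv2.resize(c['pixels'][y:y+120,x:x+150],None,fx=2.6,fy=2.6) for c,x,y in((s,225,140),(t,260,120))])[:,:,::-1])"
```

```text
time: 2.3
tool_pos: [565.7, -17.4, 167.5]
tcp_rot: [3.141, 0.0, 1.833]
contact_force: [0.6, 0.8, 1.1]
grip_width: 0.1
finger_force: 0.0
[-0.166  0.468  1.498  0.     1.175 -0.428] [565.73009689 -17.39648181 167.4889831 ] [3.14106496e+00 1.63780613e-04 1.83294407e+00] [0.6233129  0.84640987 1.11321783]
```

View pics/p1.png

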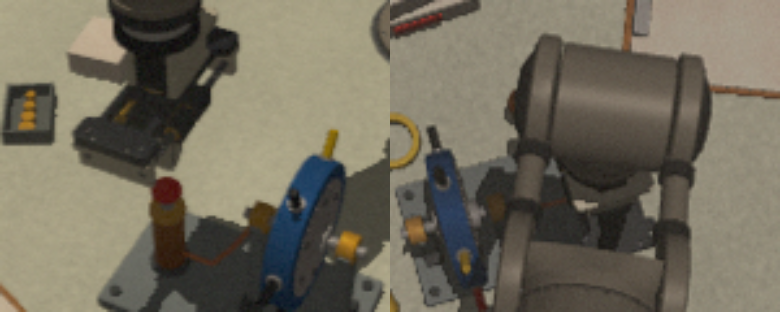

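```bash
python3 -c "
from h import *
o=get_obs();s=vision.capture('scene');q=proj(s,o['tool_pos']);print(o['tool_pos'],q,(q-[225,140])*2.6, (proj(s,[566,-19.5,136])-[225,140])*2.6,[((proj(s,o['tool_pos']+np.array([0,0,h]))-[225,140])*2.6).round() for h in (40,66,100)])
cv2.imwrite('pics/p2.png',cv2.resize(s['pixels'][140:240,240:340],None,fx=6,fy=6,interpolation=2)[:,:,::-1])"
```

```text
[566.59692309 -17.4456907  169.00950918] [288.24636671 203.09647114] [164.44055344 164.05082496] [164.84421399 185.80686872] [array([163., 135.]), array([161., 114.]), array([159.,  87.])]
```

View pics/p2.png

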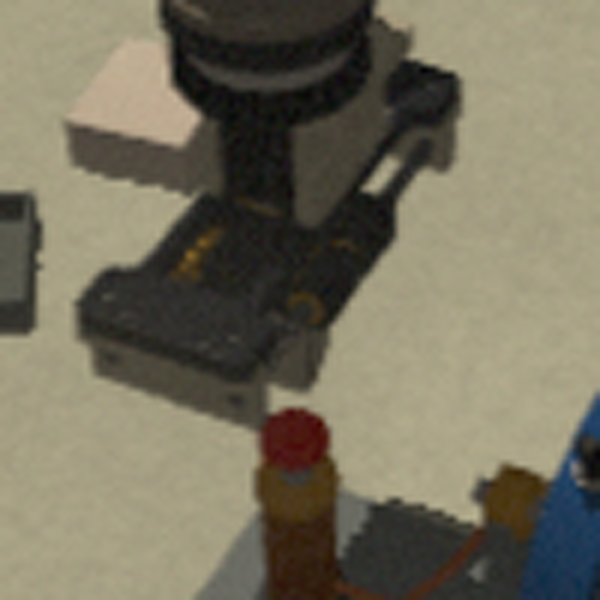

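```bash
python3 -m pendant '{"dp":[[-0.002,0,0.015],[-0.002,0,0.027],[-0.002,0,0.032],[-0.002,0,0.035],[-0.002,0,0.038],[-0.002,0,0.04],[-0.002,0,0.042],[-0.002,0,0.042]],"rotation":[[0,0,0],[0,0,0],[0,0,0],[0,0,0],[0,0,0],[0,0,0],[0,0,0],[0,0,0]]}' 0
```

```text
time: 3.45
tool_pos: [565.6, -19.3, 125.0]
tcp_rot: [-3.141, -0.0, 1.833]
contact_force: [-4.9, 0.9, 6.2]
grip_width: 0.3
finger_force: 3.1
```

```bash
python3 -m pendant '{"dp":[[0,0,0.001],[0,0,0.002],[0,0,0.003],[0,0,0.003]],"rotation":[[0,0,0],[0,0,0],[0,0,0],[0,0,0]]}' 0
```

```text
time: 3.95
tool_pos: [565.7, -19.3, 124.0]
tcp_rot: [3.14, 0.001, 1.833]
contact_force: [-8.2, 0.9, 19.4]
grip_width: 0.6
finger_force: 9.5
```

```bash
python3 -m pendant '{"dp":[[0,0,-0.015],[0,0,-0.07],[0,0,-0.13],[0,0.01,-0.19],[0.055,0.03,-0.2],[0.11,0.05,-0.2],[0.15,0.065,-0.2],[0.15,0.065,-0.2]],"rotation":[[0,0,0],[0,0,0],[0,0,0],[0,0,0],[0.1,0,0],[0.25,0,0],[0.349,0,0],[0.349,0,0]]}' 0.09
python3 -c "
from h import *
o=get_obs();print(o['joint_positions'].round(3),o['tool_pos'],o['contact_force'])
s=vision.capture('scene');t=vision.capture('top');print(blob(s,(0,120,40),(6,255,255),(270,190,310,235)))
cv2.imwrite('pics/p3.png',np.hstack([cv2.resize(c['pixels'][y:y+120,x:x+120],None,fx=3.3,fy=3.3) for c,x,y in((s,280,140),(t,230,120))])[:,:,::-1])"
```

```text
time: 4.95
tool_pos: [590.7, 146.0, 317.2]
tcp_rot: [-2.787, -0.001, 1.838]
contact_force: [0.1, -1.3, -0.5]
grip_width: 75.6
finger_force: 0.0
[ 0.139  0.716  0.704 -0.049  2.073 -0.144] [590.69689324 145.97337636 317.24798774] [ 0.12607192 -1.28775027 -0.5244483 ]
[(np.int32(94), [288.5, 212.6], [283, 208, 12, 11])]
```

View pics/p3.png

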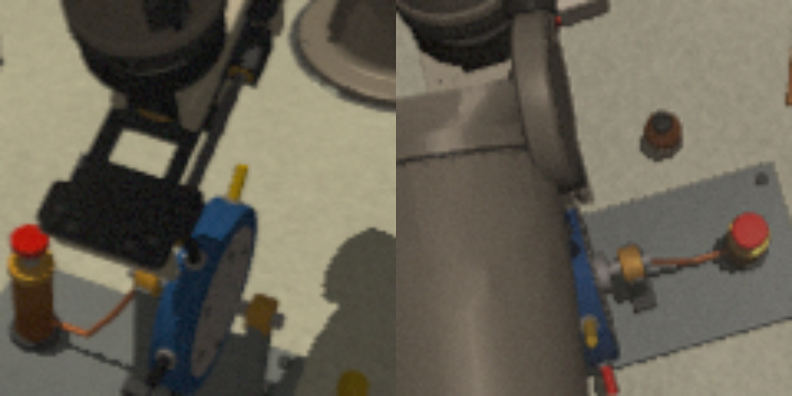

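```bash
python3 -m pendant '{"dp":[[0,0,0.0],[0,0.001,0.05],[0,0.001,0.1],[0,0.001,0.116],[0,0.001,0.116],[0,0.001,0.116]],"rotation":[[0,0,0],[0,0,0],[0,0,0],[0,0,0],[0,0,0],[0,0,0]]}' 0.09
cat >> h.py <<'E'
def st():
    from scipy.spatial.transform import Rotation as R
    o=get_obs(); p=o["tool_pos"]; w=np.radians(15); X=np.array([np.cos(w),np.sin(w),0]);Y=np.array([-np.sin(w),np.cos(w),0])
    Rm=R.from_euler("xyz",o["tcp_rot"]).as_matrix(); r=p-np.array([527.2,125.2,140]); F=o["contact_force"]; g=r-19*Rm[:,2]
    a=np.degrees(np.arctan2(g@X,g[2])); tl=np.degrees(np.arctan2(-Rm[:,2]@X,-Rm[2,2]))
    T=lambda q:np.cross(q/1000,F)@Y; M=o["moment"]@Y
    print(f"t={o['time']:.2f} sx={r@X:.1f} sy={r@Y:.1f} sz={r[2]:.1f} rad={np.hypot(r@X,r[2]):.1f} ang={a:.1f} tilt={tl:.1f} F=({F@X:.1f},{F@Y:.1f},{F[2]:.1f}) M={M:.3f} Tg={T(g):.3f} Ttcp+M={T(r)+M:.3f} w={o['grip_width']:.1f} ff={o['finger_force']:.1f} dq={np.abs(o['dq']).max():.3f}", "j",o['joint_positions'].round(2).tolist())
E
python3 -c "
from h import *;st()"
```

```text
time: 5.8
tool_pos: [553.1, 131.7, 214.3]
tcp_rot: [-2.796, 0.0, 1.832]
contact_force: [0.0, 0.4, 0.1]
grip_width: 90.0
finger_force: 0.0
t=5.80 sx=26.8 sy=-0.4 sz=74.3 rad=79.0 ang=19.8 tilt=19.8 F=(0.1,0.4,0.1) M=-0.133 Tg=0.009 Ttcp+M=-0.125 w=90.0 ff=0.0 dq=0.013 j [0.13, 0.65, 1.1, -0.05, 1.74, -0.14]
```

```bash
python3 -m pendant '{"dp":[[0,0,0.001],[0,0,0.001],[0,0,0.001],[0,0,0.001],[0,0,0.001],[0,0,0.001],[0,0,0.001],[0,0,0.001]],"rotation":[[0,0,0],[0,0,0],[0,0,0],[0,0,0],[0,0,0],[0,0,0],[0,0,0],[0,0,0]]}' 0 >/dev/null
python3 -c "
from h import *;st()"
python3 -m pendant '{"dp":[[0,0,0],[0,0,0]],"rotation":[[0,0,0],[0,0,0]]}' 0 >/dev/null
python3 -c "
from h import *;st()"
```

```text
t=6.80 sx=26.4 sy=0.4 sz=71.4 rad=76.1 ang=20.2 tilt=19.9 F=(4.6,-0.4,-0.7) M=-0.770 Tg=0.434 Ttcp+M=-0.423 w=14.5 ff=1.9 dq=0.007 j [0.13, 0.65, 1.1, -0.05, 1.73, -0.14]
t=7.05 sx=26.4 sy=0.4 sz=71.5 rad=76.2 ang=20.2 tilt=19.9 F=(5.8,0.4,-0.5) M=-1.107 Tg=0.537 Ttcp+M=-0.677 w=9.0 ff=30.0 dq=0.003 j [0.13, 0.65, 1.1, -0.05, 1.73, -0.14]
```

```bash
for i in 1 2 3; do python3 -m pendant '{"dp":[[0,-0.002,0],[0,-0.00398,0.0001],[0,-0.00597,0.00023],[0,-0.00795,0.00042]],"rotation":[[-0.0262,0,0],[-0.0524,0,0],[-0.0785,0,0],[-0.1047,0,0]]}' 0 >/dev/null; python3 -c "
from h import *;st()"; done
```

```text
t=7.55 sx=18.5 sy=0.4 sz=73.9 rad=76.2 ang=14.0 tilt=13.8 F=(5.6,0.2,-1.0) M=-1.120 Tg=0.540 Ttcp+M=-0.688 w=9.1 ff=30.0 dq=0.282 j [0.12, 0.57, 1.22, -0.03, 1.59, -0.14]
t=8.05 sx=10.6 sy=0.4 sz=75.3 rad=76.1 ang=8.0 tilt=7.9 F=(4.9,0.8,-2.8) M=-1.076 Tg=0.498 Ttcp+M=-0.677 w=9.0 ff=30.0 dq=0.283 j [0.11, 0.48, 1.34, -0.02, 1.45, -0.15]
t=8.55 sx=2.5 sy=0.5 sz=75.9 rad=76.0 ang=1.9 tilt=1.9 F=(4.6,1.1,-3.0) M=-1.001 Tg=0.448 Ttcp+M=-0.642 w=9.2 ff=30.0 dq=0.286 j [0.1, 0.41, 1.46, -0.01, 1.31, -0.16]
```

```bash
for i in 1 2 3 4 5 6; do python3 -m pendant '{"dp":[[0,-0.002,0],[0,-0.00398,0.0001],[0,-0.00597,0.00023],[0,-0.00795,0.00042]],"rotation":[[-0.0262,0,0],[-0.0524,0,0],[-0.0785,0,0],[-0.1047,0,0]]}' 0 >/dev/null; python3 -c "
from h import *;st()"; done
```

```text
t=9.05 sx=-5.5 sy=0.5 sz=75.7 rad=75.9 ang=-4.1 tilt=-4.1 F=(6.1,0.2,-3.8) M=-0.978 Tg=0.554 Ttcp+M=-0.535 w=9.2 ff=30.0 dq=0.291 j [0.08, 0.33, 1.57, 0.01, 1.17, -0.18]
t=9.55 sx=-13.5 sy=0.5 sz=74.6 rad=75.8 ang=-10.2 tilt=-10.1 F=(5.7,0.1,-5.5) M=-0.990 Tg=0.442 Ttcp+M=-0.637 w=8.9 ff=30.0 dq=0.298 j [0.07, 0.26, 1.69, 0.04, 1.02, -0.21]
t=10.05 sx=-21.3 sy=0.5 sz=72.7 rad=75.8 ang=-16.3 tilt=-16.1 F=(7.9,1.7,-6.6) M=-0.973 Tg=0.541 Ttcp+M=-0.541 w=9.0 ff=30.0 dq=0.306 j [0.05, 0.2, 1.8, 0.08, 0.87, -0.25]
t=10.55 sx=-28.9 sy=0.5 sz=70.0 rad=75.7 ang=-22.3 tilt=-22.0 F=(10.0,1.0,-8.5) M=-0.898 Tg=0.567 Ttcp+M=-0.446 w=9.0 ff=30.0 dq=0.316 j [0.03, 0.14, 1.91, 0.13, 0.71, -0.32]
t=11.05 sx=-36.1 sy=0.5 sz=66.5 rad=75.6 ang=-28.4 tilt=-28.0 F=(13.3,2.6,-12.2) M=-0.891 Tg=0.561 Ttcp+M=-0.445 w=8.9 ff=30.0 dq=0.318 j [0.0, 0.1, 2.03, 0.23, 0.55, -0.43]
t=11.55 sx=-42.9 sy=0.5 sz=62.3 rad=75.6 ang=-34.4 tilt=-34.0 F=(17.7,4.3,-16.0) M=-0.854 Tg=0.526 Ttcp+M=-0.437 w=9.1 ff=30.0 dq=0.537 j [-0.03, 0.07, 2.14, 0.42, 0.4, -0.63]
```

```bash
sed -i 's/^    print(f"t=/    open("log.txt","a").write(" ".join(f"{v:.4f}" for v in [o["time"],a,tl,r@X,r[2],F@X,F@Y,F[2],M,g@X,g[2]])+"\\n")\n    print(f"t=/; s/, "j",o/,"j",o/' h.py
for i in 1 2 3 4 5 6 7 8 9; do python3 -m pendant '{"dp":[[0,0.002,0],[0,0.00398,0.0001]],"rotation":[[0.0262,0,0],[0.0524,0,0]]}' 0 >/dev/null; python3 -c "
from h import *;st()"; python3 -m pendant '{"dp":[[0,0.002,0],[0,0.00398,0.0001]],"rotation":[[0.0262,0,0],[0.0524,0,0]]}' 0 >/dev/null; python3 -c "
from h import *;st()"; done | cut -c1-150
```

```text
t=11.80 sx=-41.3 sy=0.5 sz=63.4 rad=75.6 ang=-32.6 tilt=-30.7 F=(4.0,-0.0,-10.5) M=-0.031 Tg=-0.216 Ttcp+M=-0.210 w=9.5 ff=30.1 dq=0.434 j [-0.01, 0.0
t=12.05 sx=-37.8 sy=0.5 sz=65.5 rad=75.6 ang=-29.5 tilt=-27.7 F=(2.2,-0.0,-7.6) M=0.055 Tg=-0.175 Ttcp+M=-0.090 w=9.2 ff=30.1 dq=0.321 j [0.0, 0.1, 2.
t=12.30 sx=-34.3 sy=0.5 sz=67.5 rad=75.7 ang=-26.5 tilt=-24.7 F=(0.8,0.2,-6.8) M=-0.017 Tg=-0.221 Ttcp+M=-0.197 w=9.2 ff=30.2 dq=0.320 j [0.02, 0.12, 
t=12.55 sx=-30.6 sy=0.5 sz=69.2 rad=75.7 ang=-23.4 tilt=-21.7 F=(0.1,-0.0,-4.5) M=0.044 Tg=-0.163 Ttcp+M=-0.088 w=9.0 ff=30.2 dq=0.315 j [0.03, 0.14, 
t=12.80 sx=-26.9 sy=0.5 sz=70.8 rad=75.7 ang=-20.4 tilt=-18.7 F=(-1.0,-1.0,-3.7) M=0.006 Tg=-0.213 Ttcp+M=-0.166 w=9.3 ff=30.2 dq=0.311 j [0.04, 0.17,
t=13.05 sx=-23.1 sy=0.5 sz=72.1 rad=75.7 ang=-17.4 tilt=-15.7 F=(-1.5,-0.5,-2.2) M=0.029 Tg=-0.200 Ttcp+M=-0.132 w=9.6 ff=30.2 dq=0.306 j [0.05, 0.2, 
t=13.30 sx=-19.2 sy=0.5 sz=73.3 rad=75.8 ang=-14.3 tilt=-12.7 F=(-1.4,-0.3,-1.7) M=-0.013 Tg=-0.166 Ttcp+M=-0.147 w=9.2 ff=30.2 dq=0.301 j [0.06, 0.23
t=13.55 sx=-14.9 sy=0.5 sz=74.4 rad=75.8 an
[... 917 characters left out ...]
.1 F=(-5.5,0.1,0.1) M=0.608 Tg=-0.519 Ttcp+M=0.193 w=9.3 ff=30.0 dq=0.280 j [0.11, 0.49, 1.34, -
t=15.30 sx=14.4 sy=0.4 sz=74.8 rad=76.2 ang=10.9 tilt=11.1 F=(-4.5,0.5,1.5) M=0.568 Tg=-0.448 Ttcp+M=0.210 w=9.4 ff=30.0 dq=0.280 j [0.11, 0.53, 1.28,
t=15.55 sx=18.4 sy=0.4 sz=74.0 rad=76.2 ang=14.0 tilt=14.1 F=(-5.4,0.4,3.4) M=0.526 Tg=-0.576 Ttcp+M=0.065 w=9.0 ff=30.0 dq=0.277 j [0.12, 0.57, 1.22,
t=15.80 sx=22.3 sy=0.4 sz=72.9 rad=76.2 ang=17.0 tilt=17.1 F=(-3.7,-0.3,4.5) M=0.630 Tg=-0.464 Ttcp+M=0.259 w=9.3 ff=30.0 dq=0.275 j [0.12, 0.61, 1.16
t=16.05 sx=26.1 sy=0.4 sz=71.7 rad=76.3 ang=20.0 tilt=20.1 F=(-3.6,-0.3,5.8) M=0.505 Tg=-0.513 Ttcp+M=0.094 w=9.1 ff=30.0 dq=0.274 j [0.13, 0.65, 1.1,
```

```bash
cp log.txt logpinch.txt; rm log.txt
python3 -m pendant '{"dp":[[0,0,0],[0,0,0],[0,0,-0.004],[0,0,-0.004],[0,0,-0.004]],"rotation":[[0,0,0],[0,0,0],[-0.045,0,0],[-0.0873,0,0],[-0.0873,0,0]]}' 0.02 >/dev/null; python3 -c "
from h import *;st()"
for i in 1 2 3 4 5 6 7 8 9; do python3 -m pendant '{"dp":[[0,0.00208,0.0002],[0,0.00416,0.00047]],"rotation":[[0.0262,0,0],[0.0524,0,0]]}' 0.02 >/dev/null; python3 -c "
from h import *;st()";done
```

```text
t=16.68 sx=27.0 sy=0.4 sz=75.6 rad=80.3 ang=18.8 tilt=15.0 F=(-0.0,0.2,-0.9) M=-0.090 Tg=0.027 Ttcp+M=-0.067 w=20.2 ff=0.0 dq=0.022 j [0.12, 0.59, 1.17, -0.04, 1.63, -0.14]
t=16.93 sx=31.3 sy=0.4 sz=73.3 rad=79.7 ang=22.2 tilt=18.2 F=(-0.0,0.2,-0.1) M=-0.088 Tg=0.001 Ttcp+M=-0.087 w=19.9 ff=0.0 dq=0.278 j [0.13, 0.64, 1.11, -0.04, 1.71, -0.14]
t=17.18 sx=33.9 sy=0.4 sz=71.7 rad=79.3 ang=24.5 tilt=21.4 F=(-5.5,-0.2,2.8) M=0.847 Tg=-0.608 Ttcp+M=0.357 w=20.3 ff=3.2 dq=0.281 j [0.13, 0.68, 1.05, -0.05, 1.78, -0.13]
t=17.43 sx=37.6 sy=0.4 sz=69.9 rad=79.4 ang=27.5 tilt=24.4 F=(-6.2,-0.2,3.4) M=0.874 Tg=-0.693 Ttcp+M=0.315 w=19.9 ff=3.1 dq=0.277 j [0.13, 0.73, 0.98, -0.06, 1.85, -0.13]
t=17.68 sx=41.3 sy=0.4 sz=67.9 rad=79.5 ang=30.6 tilt=27.4 F=(-5.1,-0.4,2.7) M=0.716 Tg=-0.567 Ttcp+M=0.259 w=19.7 ff=3.0 dq=0.279 j [0.14, 0.78, 0.92, -0.06, 1.92, -0.13]
t=17.93 sx=44.9 sy=0.4 sz=65.7 rad=79.5 ang=33.6 tilt=30.3 F=(-4.4,-0.7,3.6) M=0.778 Tg=-0.558 Ttcp+M=0.327 w=20.3 ff=3.0 dq=0.281 j [0.14, 0.82, 0.86, -0.07, 1.99, -0.13]
t=18.18 sx=48.6 sy=0.3 sz=63.1 rad=79.6 ang=36.8 tilt=33.3 F=(-4.5,-0.8,2.8) M=0.714 Tg=-0.517 Ttcp+M=0.297 w=20.2 ff=3.0 dq=0.278 j [0.14, 0.87, 0.79, -0.07, 2.06, -0.14]
t=18.43 sx=52.0 sy=0.4 sz=60.4 rad=79.7 ang=39.9 tilt=36.2 F=(-5.0,-1.1,3.5) M=0.700 Tg=-0.596 Ttcp+M=0.220 w=19.9 ff=2.9 dq=0.283 j [0.14, 0.92, 0.72, -0.08, 2.13, -0.14]
t=18.68 sx=55.3 sy=0.4 sz=57.5 rad=79.8 ang=43.0 tilt=39.2 F=(-5.0,-1.1,2.7) M=0.728 Tg=-0.539 Ttcp+M=0.294 w=20.0 ff=2.9 dq=0.289 j [0.15, 0.97, 0.65, -0.09, 2.2, -0.14]
t=18.93 sx=58.3 sy=0.4 sz=54.5 rad=79.8 ang=46.0 tilt=42.2 F=(-4.4,-1.8,2.6) M=0.601 Tg=-0.485 Ttcp+M=0.210 w=19.9 ff=2.8 dq=0.302 j [0.15, 1.02, 0.58, -0.1, 2.27, -0.15]
```

```bash
python3 -m pendant '{"dp":[[0,-0.003,0],[0,-0.006,0],[0,-0.006,0]],"rotation":[[0.087,0,0],[0.1745,0,0],[0.1745,0,0]]}' 0.02 >/dev/null; python3 -c "
from h import *;st()"
for i in 1 2 3 4 5 6 7 8 9 10 11 12 13 14 15 16 17 18 19 20 21 22 23 24 25; do python3 -m pendant '{"dp":[[0,-0.00208,0.0002],[0,-0.00416,0.00047]],"rotation":[[-0.0262,0,0],[-0.0524,0,0]]}' 0.02 >/dev/null; python3 -c "
from h import *;st()";done
```

```text
t=19.30 sx=54.2 sy=0.6 sz=55.8 rad=77.8 ang=45.8 tilt=52.2 F=(-0.7,-0.6,0.5) M=-0.317 Tg=-0.083 Ttcp+M=-0.385 w=19.8 ff=0.3 dq=0.060 j [0.15, 1.16, 0.39, -0.14, 2.5, -0.18]
t=19.55 sx=51.5 sy=0.5 sz=61.3 rad=80.1 ang=41.7 tilt=48.8 F=(-1.3,0.6,0.2) M=-0.358 Tg=-0.108 Ttcp+M=-0.448 w=19.9 ff=0.0 dq=0.330 j [0.15, 1.09, 0.48, -0.13, 2.42, -0.17]
t=19.80 sx=49.0 sy=0.5 sz=63.4 rad=80.1 ang=39.2 tilt=45.6 F=(2.9,-0.9,-5.0) M=-1.335 Tg=0.534 Ttcp+M=-0.908 w=20.1 ff=2.8 dq=0.309 j [0.15, 1.04, 0.55, -0.11, 2.34, -0.16]
t=20.05 sx=44.9 sy=0.5 sz=66.6 rad=80.3 ang=35.7 tilt=42.9 F=(1.3,0.2,-6.1) M=-1.291 Tg=0.454 Ttcp+M=-0.933 w=19.6 ff=2.6 dq=0.292 j [0.15, 0.99, 0.63, -0.1, 2.27, -0.15]
t=20.30 sx=41.2 sy=0.4 sz=69.6 rad=80.9 ang=32.4 tilt=39.9 F=(1.6,0.6,-5.8) M=-1.227 Tg=0.438 Ttcp+M=-0.882 w=20.2 ff=2.5 dq=0.283 j [0.15, 0.94, 0.7, -0.09, 2.2, -0.14]
t=20.55 sx=37.6 sy=0.4 sz=72.1 rad=81.3 ang=29.3 tilt=36.9 F=(3.4,-0.3,-6.4) M=-1.195 Tg=0.609 Ttcp+M=-0.711 w=20.3 ff=2.4 dq=0.283 j [0.14, 0.89, 0.76, -0.08, 2.13, -0.14]
t=20.80 sx=34.0 sy=0.3 sz=74.3 rad=81.7 ang=26.4 tilt=33.9 F=(2.5,-
[... 2674 characters left out ...]
-0.22]
t=24.80 sx=-30.8 sy=0.4 sz=79.9 rad=85.6 ang=-19.8 tilt=-14.1 F=(2.9,-0.1,-1.4) M=-0.182 Tg=0.237 Ttcp+M=0.008 w=20.1 ff=1.2 dq=0.303 j [0.05, 0.19, 1.78, 0.06, 0.93, -0.24]
t=25.05 sx=-34.8 sy=0.4 sz=78.4 rad=85.8 ang=-22.7 tilt=-17.1 F=(2.8,-0.1,-0.8) M=-0.255 Tg=0.241 Ttcp+M=-0.061 w=19.7 ff=1.2 dq=0.304 j [0.04, 0.16, 1.84, 0.09, 0.85, -0.27]
t=25.30 sx=-38.6 sy=0.4 sz=76.8 rad=86.0 ang=-25.5 tilt=-20.1 F=(2.5,-0.1,-1.2) M=-0.178 Tg=0.183 Ttcp+M=-0.032 w=20.2 ff=1.1 dq=0.310 j [0.03, 0.13, 1.9, 0.11, 0.78, -0.3]
t=25.55 sx=-42.4 sy=0.4 sz=75.0 rad=86.1 ang=-28.3 tilt=-23.1 F=(2.7,0.2,-0.2) M=-0.165 Tg=0.243 Ttcp+M=0.031 w=20.2 ff=1.1 dq=0.313 j [0.02, 0.11, 1.95, 0.15, 0.7, -0.34]
```

```bash
cat > fit.py <<'E'
import numpy as np
from scipy.optimize import least_squares
L=np.loadtxt("log.txt")
t,a,tl,sx,sz,fx,fy,fz,M=L.T[:9]
s=np.where(t<19.2,1,-1.); tr=np.radians(tl)
ty=np.c_[np.cos(tr),-np.sin(tr)]
tcp=np.c_[sx,sz]; pc=tcp-s[:,None]*5*ty; c=tcp-s[:,None]*10*ty
pa=np.degrees(np.arctan2(pc[:,0],pc[:,1])); T=(c[:,1]*fx-c[:,0]*fz)/1000
Mb=M+0.37*np.sin(tr)   # bias removed
k=(np.abs(T)>.12)&(t>17.2)
def go(y,name):
    # reaction = -s*D + A sin(pa+phi)
    P=np.radians(pa[k]); B=np.c_[-s[k],np.sin(P),np.cos(P)]
    for fixD in(None,.47):
        if fixD is None: x,_,_,_=np.linalg.lstsq(B,y[k],rcond=None); r=y[k]-B@x
        else: q,_,_,_=np.linalg.lstsq(B[:,1:],y[k]+s[k]*fixD,rcond=None); x=np.r_[fixD,q]; r=y[k]-B@x
        print(name,"D,A",x[0].round(3),np.hypot(x[1],x[2]).round(3),"phi",np.degrees(np.arctan2(x[2],x[1])).round(1),"rms",r.std().round(3))
go(T,"T")
print(np.c_[t,s,pa,T,Mb][::3].round(2))
E
python3 fit.py
```

```text
T D,A 0.44 0.292 phi -37.4 rms 0.043
T D,A 0.47 0.335 phi -37.4 rms 0.048
[[ 1.668e+01  1.000e+00  1.609e+01  1.000e-02  1.000e-02]
 [ 1.742e+01  1.000e+00  2.466e+01 -5.500e-01  1.030e+00]
 [ 1.818e+01  1.000e+00  3.401e+01 -4.200e-01  9.200e-01]
 [ 1.892e+01  1.000e+00  4.337e+01 -4.000e-01  8.500e-01]
 [ 1.980e+01 -1.000e+00  4.126e+01  4.400e-01 -1.070e+00]
 [ 2.055e+01 -1.000e+00  3.107e+01  5.200e-01 -9.700e-01]
 [ 2.130e+01 -1.000e+00  2.222e+01  3.900e-01 -8.100e-01]
 [ 2.205e+01 -1.000e+00  1.351e+01  2.800e-01 -7.200e-01]
 [ 2.280e+01 -1.000e+00  4.890e+00  2.400e-01 -5.600e-01]
 [ 2.355e+01 -1.000e+00 -3.660e+00  2.000e-01 -4.500e-01]
 [ 2.430e+01 -1.000e+00 -1.213e+01  2.100e-01 -3.400e-01]
 [ 2.505e+01 -1.000e+00 -2.057e+01  2.100e-01 -3.600e-01]]
```

```bash
cp log.txt log1.txt; python3 -m pendant '{"dp":[[0,0.005,-0.015],[0,0.005,-0.045],[0,0.0277,-0.0438],[0,0.05,-0.0387],[0,0.0709,-0.0298],[0,0.09,-0.0174],[0,0.1067,-0.0019],[0,0.1204,0.0163]],"rotation":[[0,0,0],[0,0,0],[0.1745,0,0],[0.349,0,0],[0.5236,0,0],[0.698,0,0],[0.8727,0,0],[1.0472,0,0]]}' 0.02 >/dev/null; python3 -m pendant '{"dp":[[0,0,0]],"rotation":[[0,0,0]]}' 0.02 >/dev/null; python3 -c "
from h import *;st()"
```

```text
t=26.68 sx=74.8 sy=-0.1 sz=93.6 rad=119.8 ang=38.4 tilt=37.3 F=(0.4,-0.6,-2.7) M=-0.375 Tg=0.276 Ttcp+M=-0.136 w=20.0 ff=0.0 dq=0.257 j [0.15, 0.99, 0.49, -0.09, 2.3, -0.15]
```

```bash
python3 -m pendant '{"dp":[[0,0,0],[0,0,0]],"rotation":[[0,0,0],[0,0,0]]}' 0.02 >/dev/null; python3 -c "
from h import *;st()"
```

```text
t=26.93 sx=73.0 sy=0.2 sz=114.0 rad=135.3 ang=33.0 tilt=35.5 F=(0.1,0.6,-0.2) M=-0.255 Tg=0.025 Ttcp+M=-0.233 w=20.3 ff=0.0 dq=0.020 j [0.15, 0.96, 0.5, -0.09, 2.3, -0.15]
```

```bash
python3 -m pendant '{"dp":[[0,0.003,0.015],[0,0.003,0.035],[0,0.003,0.055],[0,0.003,0.057],[0,0.003,0.057]],"rotation":[[0.035,0,0],[0.035,0,0],[0.035,0,0],[0.035,0,0],[0.035,0,0]]}' 0.02 >/dev/null; python3 -c "
from h import *;st()"
for i in 1 2 ; do python3 -m pendant '{"dp":[[0,-0.00208,0.0002],[0,-0.00416,0.00047]],"rotation":[[-0.0262,0,0],[-0.0524,0,0]]}' 0.02 >/dev/null; python3 -c "
from h import *;st()";done
```

```text
t=27.55 sx=42.1 sy=0.1 sz=62.9 rad=75.7 ang=34.6 tilt=37.8 F=(3.5,0.1,5.7) M=-0.200 Tg=-0.034 Ttcp+M=-0.220 w=20.1 ff=3.4 dq=0.018 j [0.14, 0.91, 0.74, -0.09, 2.14, -0.14]
t=27.80 sx=39.7 sy=0.1 sz=64.1 rad=75.4 ang=32.3 tilt=34.7 F=(7.5,1.2,4.3) M=-0.938 Tg=0.385 Ttcp+M=-0.624 w=19.9 ff=4.1 dq=0.285 j [0.14, 0.87, 0.81, -0.08, 2.07, -0.14]
t=28.05 sx=36.0 sy=0.1 sz=66.3 rad=75.4 ang=29.1 tilt=31.7 F=(7.8,0.5,4.9) M=-0.908 Tg=0.418 Ttcp+M=-0.567 w=20.3 ff=4.0 dq=0.284 j [0.14, 0.82, 0.87, -0.07, 2.0, -0.14]
```

```bash
rm log.txt; python3 -m pendant '{"dp":[[0,-0.0015,-0.005],[0,-0.003,-0.005]],"rotation":[[0,0,0],[0,0,0]]}' 0.02 >/dev/null; python3 -c "
from h import *;st()"
for i in 1 2 3 4 5 6 7 8 9 10 11 12 13 14 15 16 17 18; do python3 -m pendant '{"dp":[[0,-0.00208,0.0002],[0,-0.00416,0.00047]],"rotation":[[-0.0262,0,0],[-0.0524,0,0]]}' 0.02 >/dev/null; python3 -c "
from h import *;st()" | cut -c1-170;done
```

```text
t=28.30 sx=35.1 sy=0.1 sz=71.0 rad=79.2 ang=27.4 tilt=32.1 F=(0.1,0.5,-0.4) M=-0.261 Tg=0.023 Ttcp+M=-0.243 w=20.1 ff=0.0 dq=0.044 j [0.14, 0.82, 0.86, -0.07, 2.02, -0.14]
t=28.55 sx=31.5 sy=0.1 sz=71.6 rad=78.3 ang=24.8 tilt=29.0 F=(-0.0,-0.3,-1.6) M=-0.561 Tg=0.067 Ttcp+M=-0.510 w=20.0 ff=0.9 dq=0.295 j [0.14, 0.77, 0.93, -0.07, 1.94, -0.
t=28.80 sx=27.8 sy=0.1 sz=73.7 rad=78.7 ang=21.7 tilt=25.9 F=(1.6,0.4,-2.0) M=-0.569 Tg=0.212 Ttcp+M=-0.400 w=20.1 ff=1.1 dq=0.276 j [0.13, 0.73, 0.99, -0.06, 1.87, -0.14
t=29.05 sx=23.8 sy=0.0 sz=75.2 rad=78.9 ang=18.6 tilt=22.9 F=(1.0,-0.9,-2.7) M=-0.522 Tg=0.179 Ttcp+M=-0.381 w=20.1 ff=1.1 dq=0.277 j [0.13, 0.68, 1.06, -0.05, 1.8, -0.14
t=29.30 sx=19.8 sy=0.1 sz=76.5 rad=79.0 ang=15.6 tilt=19.9 F=(1.3,0.1,-1.0) M=-0.548 Tg=0.146 Ttcp+M=-0.431 w=20.0 ff=1.1 dq=0.278 j [0.12, 0.64, 1.12, -0.05, 1.73, -0.14
t=29.55 sx=15.7 sy=0.1 sz=77.4 rad=79.0 ang=12.5 tilt=16.9 F=(1.7,-0.1,-1.7) M=-0.538 Tg=0.198 Ttcp+M=-0.380 w=20.6 ff=1.1 dq=0.280 j [0.12, 0.59, 1.18, -0.04, 1.66, -0.1
t=29.80 sx=11.6 sy=0.1 sz=78.2 rad=79.0 ang=9.5 tilt=13.9 F=(2.3,0.5,-1.1
[... 1443 characters left out ...]
 0.04, 1.02, -0.
t=32.05 sx=-25.6 sy=0.0 sz=75.3 rad=79.5 ang=-17.7 tilt=-13.1 F=(3.1,0.4,-2.3) M=-0.275 Tg=0.217 Ttcp+M=-0.105 w=19.9 ff=1.4 dq=0.303 j [0.05, 0.21, 1.76, 0.06, 0.94, -0.
t=32.30 sx=-29.5 sy=-0.0 sz=74.0 rad=79.6 ang=-20.6 tilt=-16.1 F=(3.2,0.1,-2.0) M=-0.273 Tg=0.225 Ttcp+M=-0.096 w=20.1 ff=1.4 dq=0.309 j [0.04, 0.18, 1.82, 0.08, 0.87, -0
t=32.55 sx=-33.3 sy=-0.1 sz=72.5 rad=79.8 ang=-23.6 tilt=-19.1 F=(3.7,0.3,-1.1) M=-0.274 Tg=0.295 Ttcp+M=-0.040 w=20.3 ff=1.5 dq=0.312 j [0.03, 0.15, 1.88, 0.1, 0.79, -0.
t=32.80 sx=-37.0 sy=-0.1 sz=70.8 rad=79.9 ang=-26.5 tilt=-22.1 F=(3.4,1.1,-0.7) M=-0.199 Tg=0.271 Ttcp+M=0.018 w=20.2 ff=1.5 dq=0.314 j [0.02, 0.13, 1.93, 0.14, 0.71, -0.
```

```bash
cp log.txt log2.txt; python3 -m pendant '{"dp":[[0,0.005,-0.02],[0,0.005,-0.05],[0,0.0277,-0.0488],[0,0.05,-0.0437],[0,0.0709,-0.0348],[0,0.09,-0.0224],[0,0.1067,-0.0069],[0,0.1204,0.0113]],"rotation":[[0,0,0],[0,0,0],[0.1745,0,0],[0.349,0,0],[0.5236,0,0],[0.698,0,0],[0.8727,0,0],[1.0472,0,0]]}' 0.02 >/dev/null; python3 -m pendant '{"dp":[[0,0,0],[0,0,0],[0,0,0]],"rotation":[[0,0,0],[0,0,0],[0,0,0]]}' 0.02 >/dev/null; python3 -c "
from h import *;st()"
```

```text
t=34.17 sx=76.4 sy=-0.3 sz=112.6 rad=136.1 ang=34.4 tilt=36.2 F=(0.3,-0.6,1.0) M=-0.301 Tg=-0.046 Ttcp+M=-0.341 w=20.1 ff=0.0 dq=0.017 j [0.15, 0.98, 0.46, -0.1, 2.33, -0.16]
```

```bash
rm log.txt; python3 -m pendant '{"dp":[[0,0.0018,0.015],[0,0.0018,0.035],[0,0.0018,0.05],[0,0.0018,0.0545],[0,0.0018,0.0545]],"rotation":[[0.04,0,0],[0.04,0,0],[0.04,0,0],[0.04,0,0],[0.04,0,0]]}' 0.02 >/dev/null; python3 -c "
from h import *;st()"
for i in 1 2 3; do python3 -m pendant '{"dp":[[0,-0.00208,0.0002],[0,-0.00416,0.00047]],"rotation":[[-0.0262,0,0],[-0.0524,0,0]]}' 0.02 >/dev/null; python3 -c "
from h import *;st()";done
```

```text
t=34.80 sx=45.6 sy=-0.4 sz=63.4 rad=78.1 ang=36.4 tilt=38.9 F=(0.4,0.1,0.3) M=-0.331 Tg=0.014 Ttcp+M=-0.320 w=19.8 ff=0.0 dq=0.035 j [0.14, 0.94, 0.7, -0.09, 2.18, -0.14]
t=35.05 sx=42.6 sy=-0.4 sz=64.8 rad=77.6 ang=33.8 tilt=35.8 F=(-0.1,0.5,0.5) M=-0.328 Tg=-0.040 Ttcp+M=-0.359 w=20.2 ff=0.0 dq=0.290 j [0.14, 0.89, 0.77, -0.08, 2.1, -0.14]
t=35.30 sx=39.2 sy=-0.5 sz=66.7 rad=77.4 ang=30.9 tilt=32.7 F=(2.9,-0.1,-1.0) M=-0.753 Tg=0.286 Ttcp+M=-0.523 w=20.0 ff=1.4 dq=0.283 j [0.14, 0.84, 0.84, -0.08, 2.03, -0.14]
t=35.55 sx=35.3 sy=-0.4 sz=68.6 rad=77.1 ang=27.7 tilt=29.8 F=(4.3,0.8,0.8) M=-0.769 Tg=0.330 Ttcp+M=-0.502 w=20.2 ff=1.5 dq=0.280 j [0.14, 0.79, 0.9, -0.07, 1.96, -0.14]
```

```bash
python3 -m pendant '{"dp":[[0,-0.00208,-0.0015],[0,-0.00416,-0.0013]],"rotation":[[-0.0262,0,0],[-0.04,0,0]]}' 0.02 >/dev/null; python3 -c "
from h import *;st()" | cut -c1-170
for i in 1 2 3 4 5 6 7 8 9 10 11 12 13 14 15 16 17 18 ; do python3 -m pendant '{"dp":[[0,-0.00208,0.0002],[0,-0.00416,0.00047]],"rotation":[[-0.0262,0,0],[-0.0524,0,0]]}' 0.02 >/dev/null; python3 -c "
from h import *;st()" | cut -c1-170;done
```

```text
t=35.80 sx=31.9 sy=-0.4 sz=71.6 rad=78.4 ang=24.7 tilt=27.6 F=(3.7,0.7,-0.5) M=-0.765 Tg=0.349 Ttcp+M=-0.483 w=19.8 ff=1.7 dq=0.153 j [0.13, 0.76, 0.95, -0.06, 1.91, -0.1
t=36.05 sx=28.2 sy=-0.4 sz=73.0 rad=78.3 ang=21.8 tilt=24.5 F=(3.2,0.2,-1.7) M=-0.729 Tg=0.350 Ttcp+M=-0.448 w=20.0 ff=1.7 dq=0.281 j [0.13, 0.71, 1.02, -0.06, 1.84, -0.1
t=36.30 sx=24.1 sy=-0.4 sz=74.5 rad=78.3 ang=18.6 tilt=21.5 F=(3.2,0.0,-0.8) M=-0.765 Tg=0.322 Ttcp+M=-0.506 w=19.8 ff=1.8 dq=0.280 j [0.13, 0.66, 1.08, -0.05, 1.77, -0.1
t=36.55 sx=20.1 sy=-0.4 sz=75.6 rad=78.2 ang=15.6 tilt=18.5 F=(3.8,0.2,-1.3) M=-0.834 Tg=0.392 Ttcp+M=-0.519 w=20.0 ff=1.9 dq=0.284 j [0.12, 0.62, 1.14, -0.05, 1.7, -0.14
t=36.80 sx=16.1 sy=-0.4 sz=76.5 rad=78.2 ang=12.6 tilt=15.5 F=(3.8,1.6,-0.3) M=-0.824 Tg=0.363 Ttcp+M=-0.531 w=19.8 ff=2.0 dq=0.281 j [0.12, 0.58, 1.2, -0.04, 1.63, -0.14
t=37.05 sx=12.0 sy=-0.4 sz=77.2 rad=78.1 ang=9.5 tilt=12.5 F=(4.5,1.1,1.2) M=-0.807 Tg=0.411 Ttcp+M=-0.475 w=20.0 ff=2.1 dq=0.281 j [0.11, 0.54, 1.26, -0.03, 1.56, -0.15]
t=37.30 sx=7.8 sy=-0.4 sz=77.7 rad=78.1 ang=6.5 tilt=9.5 F=(5.2,0.5,0.9) M
[... 1438 characters left out ...]
0.07, 0.9, -0.25
t=39.55 sx=-28.8 sy=-0.4 sz=72.3 rad=77.8 ang=-20.9 tilt=-17.6 F=(5.3,2.4,0.1) M=-0.784 Tg=0.484 Ttcp+M=-0.397 w=20.2 ff=3.0 dq=0.307 j [0.04, 0.17, 1.84, 0.09, 0.83, -0.
t=39.80 sx=-32.6 sy=-0.4 sz=70.6 rad=77.8 ang=-24.0 tilt=-20.6 F=(7.2,3.6,-0.0) M=-0.787 Tg=0.636 Ttcp+M=-0.280 w=19.6 ff=3.1 dq=0.313 j [0.03, 0.15, 1.9, 0.12, 0.75, -0.
t=40.05 sx=-36.4 sy=-0.4 sz=68.7 rad=77.8 ang=-27.0 tilt=-23.6 F=(7.5,3.7,0.8) M=-0.735 Tg=0.676 Ttcp+M=-0.194 w=19.9 ff=3.2 dq=0.316 j [0.02, 0.12, 1.96, 0.16, 0.67, -0.
t=40.30 sx=-40.0 sy=-0.5 sz=66.7 rad=77.8 ang=-30.1 tilt=-26.6 F=(8.0,2.5,0.8) M=-0.783 Tg=0.706 Ttcp+M=-0.219 w=20.1 ff=3.2 dq=0.321 j [0.0, 0.1, 2.01, 0.21, 0.59, -0.41
```

```bash
cp log.txt log3.txt
python3 - <<'E'
import numpy as np
S=[];off=[]
for i,n in enumerate(("log1.txt","log2.txt","log3.txt")):
    l=np.loadtxt(n); S.append(l); off+= [-60*i]*len(l)
L=np.vstack(S);off=np.array(off)
t,a,tl,sx,sz,fx,fy,fz,M=L.T[:9]; s=np.where(t<19.2,1,-1.);tr=np.radians(tl)
ty=np.c_[np.cos(tr),-np.sin(tr)];tcp=np.c_[sx,sz];pc=tcp-s[:,None]*5*ty;c=tcp-s[:,None]*10*ty
pa=np.degrees(np.arctan2(pc[:,0],pc[:,1]))+off;T=(c[:,1]*fx-c[:,0]*fz)/1000;Mb=M+.37*np.sin(tr)+.0
k=((t>17.2)&(t<19.2))|((t>20)&(t<26))|((t>28.7)&(t<33))|(t>35.5)
P=np.radians(pa)
def fit(y,B,w,nm):
    x=np.linalg.lstsq(B[w],y[w],rcond=None)[0]; r=y[w]-B[w]@x; C=np.linalg.inv(B[w].T@B[w])*r.var()
    print(nm,x.round(3),"A",np.hypot(*x[1:3]).round(3),"phi",np.degrees(np.arctan2(x[2],x[1])).round(1),"+-",np.degrees(np.sqrt(C[1,1])/np.hypot(*x[1:3])).round(1),"rms",r.std().round(3))
B=np.c_[-s,np.sin(P),np.cos(P)]
fit(T,B,k,"T all"); fit(T,B,k&(s<0),"T neg"); fit(-Mb,B,k,"M all");fit(-Mb,B,k&(s<0),"M neg")
B2=np.c_[B,np.sin(tr)]; fit(-Mb,B2,k,"M bias"); fit(T,B2,k,"T bias")
print("now B1",pa[-1])
ff=np.array([3.0,3.0,2.9,2.9,2.8, 2.6,2.5,2.4,2.3,2.2,2.1,2.0,1.9,1.9,1.8,1.7,1.6,1.6,1.5,1.4,1.4,1.3,1.3,1.2,1.2,1.2,1.1,1.1])
E
```

```text
T all [ 0.457  0.21  -0.192] A 0.284 phi -42.5 +- 2.6 rms 0.041
T neg [ 0.479  0.227 -0.216] A 0.314 phi -43.5 +- 2.4 rms 0.039
M all [ 0.95   0.455 -0.382] A 0.595 phi -40.0 +- 2.4 rms 0.08
M neg [ 0.993  0.492 -0.43 ] A 0.654 phi -41.1 +- 2.2 rms 0.076
M bias [ 0.95   0.437 -0.44   0.243] A 0.62 phi -45.2 +- 1.2 rms 0.041
T bias [ 0.457  0.208 -0.198  0.024] A 0.287 phi -43.6 +- 2.6 rms 0.041
now B1 -147.25989746037243
```

```bash
rm log.txt; python3 -m pendant '{"dp":[[0,0.003,-0.001],[0,0.006,-0.002],[0,0.006,-0.002]],"rotation":[[-0.07,0,0],[-0.14,0,0],[-0.14,0,0]]}' 0.02 >/dev/null; python3 -c "
from h import *;st()"
for i in 1 2 3 4 5 6 7 8 9 10 11 12 13; do python3 -m pendant '{"dp":[[0,0.00208,0.0002],[0,0.00416,0.00047]],"rotation":[[0.0262,0,0],[0.0524,0,0]]}' 0.02 >/dev/null; python3 -c "
from h import *;st()" | cut -c1-170;done
```

```text
t=40.67 sx=-37.7 sy=-0.3 sz=69.5 rad=79.1 ang=-29.6 tilt=-34.3 F=(-0.3,0.5,0.1) M=0.415 Tg=-0.024 Ttcp+M=0.395 w=20.2 ff=0.0 dq=0.057 j [-0.02, 0.06, 2.12, 0.41, 0.41, -0.62]
t=40.92 sx=-32.8 sy=-0.6 sz=72.1 rad=79.3 ang=-25.8 tilt=-31.2 F=(0.1,-0.1,-0.6) M=0.379 Tg=-0.018 Ttcp+M=0.365 w=20.0 ff=0.0 dq=0.415 j [-0.01, 0.08, 2.06, 0.3, 0.49, -0
t=41.17 sx=-30.4 sy=-0.5 sz=72.8 rad=78.9 ang=-23.7 tilt=-28.0 F=(-6.1,-0.1,0.8) M=1.212 Tg=-0.520 Ttcp+M=0.788 w=19.8 ff=2.4 dq=0.320 j [0.0, 0.1, 2.0, 0.22, 0.57, -0.42
t=41.42 sx=-26.8 sy=-0.6 sz=74.3 rad=79.0 ang=-20.8 tilt=-24.9 F=(-5.8,-0.5,-0.1) M=1.145 Tg=-0.532 Ttcp+M=0.713 w=20.2 ff=2.5 dq=0.317 j [0.02, 0.12, 1.95, 0.17, 0.65, -
t=41.67 sx=-23.0 sy=-0.6 sz=75.6 rad=79.0 ang=-17.9 tilt=-21.9 F=(-3.9,-0.2,-0.9) M=1.187 Tg=-0.393 Ttcp+M=0.869 w=20.3 ff=2.5 dq=0.313 j [0.03, 0.15, 1.89, 0.13, 0.73, -
t=41.92 sx=-19.1 sy=-0.6 sz=76.7 rad=79.1 ang=-14.9 tilt=-18.9 F=(-4.4,0.7,-0.4) M=1.103 Tg=-0.423 Ttcp+M=0.761 w=20.1 ff=2.6 dq=0.311 j [0.04, 0.18, 1.83, 0.1, 0.81, -0.
t=42.17 sx=-15.1 sy=-0.6 sz=77.6 rad=79.1 ang=-12.0 tilt=-15.9 F=(-5.3
[... 591 characters left out ...]
.6, 0.02, 1.11, -0.19]
t=43.17 sx=1.2 sy=-0.7 sz=79.3 rad=79.3 ang=-0.0 tilt=-3.8 F=(-5.5,1.5,-2.9) M=1.046 Tg=-0.542 Ttcp+M=0.613 w=20.3 ff=2.8 dq=0.294 j [0.08, 0.34, 1.55, 0.01, 1.19, -0.18]
t=43.42 sx=5.4 sy=-0.7 sz=79.2 rad=79.4 ang=3.0 tilt=-0.8 F=(-6.2,0.7,-3.0) M=0.967 Tg=-0.597 Ttcp+M=0.489 w=20.1 ff=2.9 dq=0.289 j [0.09, 0.38, 1.49, 0.0, 1.26, -0.17]
t=43.67 sx=9.5 sy=-0.7 sz=78.8 rad=79.4 ang=6.0 tilt=2.2 F=(-6.2,0.6,-3.6) M=0.963 Tg=-0.568 Ttcp+M=0.509 w=20.0 ff=3.0 dq=0.287 j [0.1, 0.42, 1.43, -0.01, 1.33, -0.16]
t=43.92 sx=13.6 sy=-0.7 sz=78.3 rad=79.5 ang=9.0 tilt=5.2 F=(-6.3,0.5,-3.2) M=0.979 Tg=-0.567 Ttcp+M=0.526 w=20.1 ff=3.0 dq=0.285 j [0.1, 0.46, 1.37, -0.02, 1.4, -0.15]
```

```bash
cp log.txt log4.txt
python3 - <<'E'
import numpy as np
L=[];off=[]
for n,o in(("log1.txt",0),("log2.txt",-60),("log3.txt",-120),("log4.txt",-120)):
    l=np.loadtxt(n);L.append(l);off+=[o]*len(l)
L=np.vstack(L);off=np.array(off)
t,a,tl,sx,sz,fx,fy,fz,M=L.T[:9]; s=np.where((t<19.2)|(t>40.5),1,-1.);tr=np.radians(tl)
ty=np.c_[np.cos(tr),-np.sin(tr)];tcp=np.c_[sx,sz];pc=tcp-s[:,None]*5*ty;c=tcp-s[:,None]*10*ty
pa=np.degrees(np.arctan2(pc[:,0],pc[:,1]))+off;T=(c[:,1]*fx-c[:,0]*fz)/1000
free=(np.hypot(fx,fz)<1.4)&(np.abs(T)<.06)
bb=np.linalg.lstsq(np.c_[np.sin(tr),np.ones_like(tr)][free],M[free],rcond=None)[0];print("bias",bb,free.sum())
Mb=M-np.c_[np.sin(tr),np.ones_like(tr)]@bb
k=((t>17.2)&(t<19.2))|((t>20)&(t<26))|((t>28.7)&(t<33))|((t>35.5)&(t<40.5))|(t>41.3)
P=np.radians(pa)
# torque from M: contact at tip, Ft=-Mb/d ; T=Ft*rc
rc=np.hypot(c[:,0],c[:,1])/80
def fit(y,B,w,nm):
    x=np.linalg.lstsq(B[w],y[w],rcond=None)[0]; r=y[w]-B[w]@x; C=np.linalg.inv(B[w].T@B[w])*r.var()
    print(nm,x.round(3),"A/D",(np.hypot(*x[1:3])/x[0]).round(3),"phi",np.degrees(np.arctan2(x[2],x[1])).round(1),"+-",np.degrees(np.sqrt(C[1,1])/np.hypot(*x[1:3])).round(1),"rms",r.std().round(3))
B=np.c_[-s,np.sin(P),np.cos(P)]; n=t>27
for nm,y in(("T",T),("M",-Mb*rc)): fit(y,B,k,nm+" all"); fit(y,B,k&(s<0),nm+" neg"); fit(y,B,k&(t>35),nm+" bottom")
print("b3 now",pa[-1]+120)
E
```

```text
bias [-0.62252524  0.06619153] 7
T all [ 0.438  0.182 -0.185] A/D 0.592 phi -45.4 +- 2.0 rms 0.043
T neg [ 0.479  0.227 -0.216] A/D 0.655 phi -43.5 +- 2.4 rms 0.039
T bottom [ 0.439  0.196 -0.243] A/D 0.712 phi -51.1 +- 3.1 rms 0.04
M all [ 0.915  0.326 -0.355] A/D 0.527 phi -47.4 +- 1.5 rms 0.06
M neg [ 1.011  0.444 -0.421] A/D 0.606 phi -43.5 +- 1.1 rms 0.036
M bottom [ 0.9    0.325 -0.442] A/D 0.61 phi -53.6 +- 2.1 rms 0.047
b3 now 6.254706311498978
```

```bash
rm log.txt; sed -i 's/M,g@X,g\[2\]\]/M,g@X,o["finger_force"]]/' h.py
python3 -m pendant '{"dp":[[0,-0.003,-0.001],[0,-0.006,-0.0015],[0,-0.006,-0.0015]],"rotation":[[0.07,0,0],[0.1745,0,0],[0.1745,0,0]]}' 0.02 >/dev/null; python3 -c "
from h import *;st()"
for i in 1 2 3 4 5 6 7 8 9 10 11 12; do python3 -m pendant '{"dp":[[0,-0.00204,0.00037],[0,-0.00406,0.00079]],"rotation":[[-0.0262,0,0],[-0.0524,0,0]]}' 0.02 >/dev/null; python3 -c "
from h import *;st()" | cut -c1-150;done
```

```text
t=44.30 sx=10.8 sy=-1.2 sz=80.8 rad=81.5 ang=9.0 tilt=14.8 F=(-2.2,-1.0,1.6) M=0.127 Tg=-0.247 Ttcp+M=-0.071 w=19.8 ff=0.8 dq=0.057 j [0.12, 0.56, 1.22, -0.04, 1.62, -0.14]
t=44.55 sx=6.2 sy=-0.6 sz=82.4 rad=82.6 ang=5.7 tilt=11.4 F=(0.5,0.3,0.9) M=-0.051 Tg=0.044 Ttcp+M=-0.013 w=20.2 ff=0.0 dq=0.279 j [0.11, 0.51, 1.29, 
t=44.80 sx=3.1 sy=-0.5 sz=82.6 rad=82.7 ang=3.3 tilt=8.3 F=(4.9,-0.2,-1.5) M=-0.881 Tg=0.506 Ttcp+M=-0.471 w=20.0 ff=2.3 dq=0.294 j [0.11, 0.47, 1.35,
t=45.05 sx=-0.8 sy=-0.5 sz=82.5 rad=82.5 ang=0.5 tilt=5.4 F=(4.6,0.4,1.8) M=-0.871 Tg=0.461 Ttcp+M=-0.492 w=19.9 ff=2.5 dq=0.279 j [0.1, 0.43, 1.4, -0
t=45.30 sx=-5.0 sy=-0.5 sz=82.2 rad=82.3 ang=-2.4 tilt=2.4 F=(5.1,0.3,2.7) M=-0.884 Tg=0.524 Ttcp+M=-0.455 w=20.0 ff=2.5 dq=0.288 j [0.09, 0.39, 1.46,
t=45.55 sx=-8.9 sy=-0.5 sz=81.8 rad=82.3 ang=-5.2 tilt=-0.7 F=(5.0,0.2,3.6) M=-0.820 Tg=0.532 Ttcp+M=-0.383 w=20.0 ff=2.6 dq=0.291 j [0.09, 0.35, 1.52
t=45.80 sx=-12.9 sy=-0.5 sz=81.1 rad=82.1 ang=-8.0 tilt=-3.7 F=(4.5,0.7,4.5) M=-0.893 Tg=0.510 Ttcp+M=-0.474 w=20.0 ff=2.7 dq=0.295 j [0.08, 0.32, 1.5
t=46.05 sx=-16.8 sy=-
[... 184 characters left out ...]
lt=-9.7 F=(5.1,1.2,5.3) M=-0.840 Tg=0.628 Ttcp+M=-0.325 w=20.0 ff=2.9 dq=0.300 j [0.06, 0.25, 1.
t=46.55 sx=-24.6 sy=-0.7 sz=77.7 rad=81.5 ang=-16.6 tilt=-12.7 F=(4.0,0.4,5.8) M=-0.853 Tg=0.549 Ttcp+M=-0.402 w=20.2 ff=3.0 dq=0.304 j [0.05, 0.22, 1
t=46.80 sx=-28.3 sy=-0.7 sz=76.2 rad=81.3 ang=-19.5 tilt=-15.7 F=(5.0,0.9,6.4) M=-0.932 Tg=0.685 Ttcp+M=-0.371 w=20.2 ff=3.1 dq=0.308 j [0.04, 0.19, 1
t=47.05 sx=-32.0 sy=-0.7 sz=74.5 rad=81.0 ang=-22.4 tilt=-18.8 F=(4.6,1.3,7.2) M=-0.875 Tg=0.699 Ttcp+M=-0.303 w=19.9 ff=3.1 dq=0.312 j [0.03, 0.16, 1
t=47.30 sx=-35.5 sy=-0.8 sz=72.6 rad=80.8 ang=-25.2 tilt=-21.8 F=(5.4,1.5,6.9) M=-0.878 Tg=0.775 Ttcp+M=-0.246 w=20.2 ff=3.2 dq=0.316 j [0.02, 0.13, 1
```

```bash
python3 -m pendant '{"dp":[[0,0.003,-0.001],[0,0.006,-0.001],[0,0.006,-0.001]],"rotation":[[-0.08,0,0],[-0.1745,0,0],[-0.1745,0,0]]}' 0.02 >/dev/null; python3 -c "
from h import *;st()"
for i in 1 2 3 4 5 6 7 8 9 ; do python3 -m pendant '{"dp":[[0,0.00207,0.0003],[0,0.00412,0.00065]],"rotation":[[0.0262,0,0],[0.0524,0,0]]}' 0.02 >/dev/null; python3 -c "
from h import *;st()" | cut -c1-150;done
python3 - <<'E'
import numpy as np
L=np.loadtxt("log.txt");t,a,tl,sx,sz,fx,fy,fz,M,_,ff=L.T; s=np.where(t>47.4,1,-1.);tr=np.radians(tl)
ty=np.c_[np.cos(tr),-np.sin(tr)];tcp=np.c_[sx,sz];pc=tcp-s[:,None]*5*ty;c=tcp-s[:,None]*10*ty
pa=np.degrees(np.arctan2(pc[:,0],pc[:,1]));T=(c[:,1]*fx-c[:,0]*fz)/1000
rr=np.hypot(pc[:,0],pc[:,1])
Tf=-s*(2.12*ff*rr/1000)
pr=np.c_[t,s,pa,tl-pa,rr,T,ff,Tf]
print(pr.round(3))
k=np.abs(T)>.25; k[np.r_[False,~k[:-1]]]=False
for nm,y in(("T",T),("ff",Tf)):
  B=np.c_[-s,np.ones_like(s),np.radians(pa)]; x=np.linalg.lstsq(B[k],y[k],rcond=None)[0]; print(nm,"D",x[0],"G0",x[1],"slope",x[2],"zero at",np.degrees(-x[1]/x[2]), "with slope -.33:", [np.degrees(np.mean((y[k]+s[k]*d)[s[k]==q])/.32+np.radians(pa[k][s[k]==q]).mean()) for d in(.44,.47) for q in(1,-1)])
E
```

```text
t=47.67 sx=-33.2 sy=-0.3 sz=73.2 rad=80.4 ang=-25.7 tilt=-31.3 F=(0.6,-0.5,0.4) M=0.359 Tg=0.075 Ttcp+M=0.420 w=19.7 ff=0.0 dq=0.068 j [-0.01, 0.08, 2.06, 0.3, 0.49, -0.5]
t=47.92 sx=-28.4 sy=-0.5 sz=75.1 rad=80.3 ang=-22.2 tilt=-28.1 F=(0.5,0.1,0.1) M=0.351 Tg=0.046 Ttcp+M=0.389 w=20.0 ff=0.0 dq=0.316 j [0.01, 0.1, 2.0,
t=48.17 sx=-25.8 sy=-0.4 sz=75.5 rad=79.8 ang=-20.0 tilt=-24.9 F=(-7.2,-0.7,1.0) M=1.235 Tg=-0.634 Ttcp+M=0.717 w=19.8 ff=2.6 dq=0.324 j [0.02, 0.12, 
t=48.42 sx=-22.2 sy=-0.5 sz=76.6 rad=79.8 ang=-17.2 tilt=-21.9 F=(-6.4,0.3,1.2) M=1.258 Tg=-0.572 Ttcp+M=0.791 w=19.9 ff=2.7 dq=0.312 j [0.03, 0.15, 1
t=48.67 sx=-18.2 sy=-0.5 sz=77.7 rad=79.8 ang=-14.3 tilt=-18.9 F=(-5.7,0.2,1.0) M=1.236 Tg=-0.522 Ttcp+M=0.810 w=20.0 ff=2.7 dq=0.311 j [0.04, 0.18, 1
t=48.92 sx=-14.2 sy=-0.5 sz=78.6 rad=79.8 ang=-11.3 tilt=-15.9 F=(-6.6,0.6,1.4) M=1.262 Tg=-0.608 Ttcp+M=0.767 w=20.1 ff=2.8 dq=0.306 j [0.05, 0.21, 1
t=49.17 sx=-10.1 sy=-0.5 sz=79.2 rad=79.9 ang=-8.3 tilt=-12.9 F=(-6.9,1.6,1.1) M=1.193 Tg=-0.660 Ttcp+M=0.656 w=20.2 ff=2.9 dq=0.302 j [0.06, 0.24, 1.
t=49.42 sx=-5.9 sy=-0.
[... 2555 characters left out ...]
4.9675e+01  1.0000e+00 -4.8660e+00 -1.9840e+00  7.9645e+01 -5.4800e-01
   3.0680e+00 -5.1800e-01]
 [ 4.9925e+01  1.0000e+00 -1.8810e+00 -1.9630e+00  7.9678e+01 -5.1000e-01
   3.1480e+00 -5.3200e-01]]
T D 0.46108201415366323 G0 -0.08599965629160364 slope -0.4142383855788225 zero at -11.895124924744527 with slope -.33: [np.float64(-15.985617190222142), np.float64(-8.738311276524797), np.float64(-10.61413786087068), np.float64(-14.109790605876261)]
ff D 0.4923257106643478 G0 -0.04927468428373933 slope -0.2764786582656404 zero at -10.211390144932322 with slope -.33: [np.float64(-19.663437106677133), np.float64(-0.7861400144913605), np.float64(-14.291957777325674), np.float64(-6.157619343842824)]
```

```bash
python3 -m pendant '{"dp":[[0,-0.003,0.001],[0,-0.005,0.002],[0,-0.005,0.002],[0,-0.005,0.002],[0,-0.005,0.002],[0,-0.005,0.002]],"rotation":[[0.02,0,0],[0.034,0,0],[0.034,0,0],[0.034,0,0],[0.034,0,0],[0.034,0,0]]}' 0 >/dev/null; python3 -c "
from h import *;st()"
```

```text
t=50.67 sx=-1.2 sy=-0.9 sz=78.6 rad=78.6 ang=-1.1 tilt=-2.2 F=(-4.2,0.4,5.8) M=0.839 Tg=-0.395 Ttcp+M=0.519 w=9.2 ff=30.0 dq=0.002 j [0.09, 0.36, 1.53, 0.01, 1.22, -0.18]
```

```bash
python3 -m pendant '{"dp":[[0,-0.0021,0],[0,-0.0041,0.0001],[0,-0.0062,0.0002],[0,-0.0082,0.0004],[0,-0.0103,0.0007],[0,-0.0123,0.001],[0,-0.0143,0.0013],[0,-0.0162,0.0017]],"rotation":[[-0.0262,0,0],[-0.0524,0,0],[-0.0785,0,0],[-0.1047,0,0],[-0.1309,0,0],[-0.157,0,0],[-0.183,0,0],[-0.2077,0,0]]}' 0 >/dev/null; python3 -m pendant '{"dp":[[0,0,0],[0,0,0],[0,0,0]],"rotation":[[0,0,0],[0,0,0],[0,0,0]]}' 0 >/dev/null;python3 -c "
from h import *;st()"
```

```text
t=52.05 sx=-16.4 sy=-0.8 sz=76.6 rad=78.4 ang=-12.5 tilt=-14.4 F=(-3.4,0.7,8.9) M=0.723 Tg=-0.135 Ttcp+M=0.609 w=9.5 ff=30.1 dq=0.002 j [0.05, 0.22, 1.76, 0.06, 0.92, -0.24]
```

```bash
python3 -c "
from h import *
s=vision.capture('scene');print(blob(s,(0,120,40),(6,255,255),(270,190,310,235)))
cv2.imwrite('pics/p4.png',cv2.resize(s['pixels'][150:330,230:430],None,fx=3.3,fy=3.3,interpolation=2)[:,:,::-1])"
```

```text
[(np.int32(95), [288.5, 212.6], [283, 208, 12, 11])]
```

View pics/p4.png

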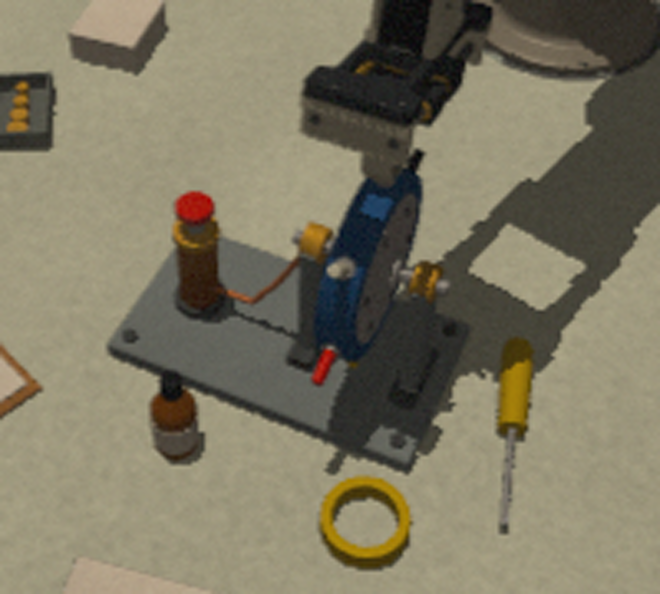

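The plunger is up (195,207) and the fingers hold the top black peg (390,165). White is at (342,267), red at (322,370), and the bystanders have not moved.

```bash
python3 -c "
from plant import workorder;print(workorder.close_job())"
```

```text
the job is handed in; nothing more can be done
None
```

I pressed the oiler to its stop and let it back up. I then turned the rotor to feel for its heavy side and brought that side to what I measured as straight down, give or take about 5°. The job is handed in at about 52 s with a rotor peg still gripped, and no verdict came back.

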